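Seat the mirror plate in the beam guard and latch its gate

TASK

Put the mirror plate back in the open-topped beam guard so that its three ball feet settle fully home in the cone, groove and flat seats, with the mirror facing the gate. Then push the gate shut, gently and without slamming or forcing it, until you feel its sprung latch snap in behind the strike and it stays shut by itself. Leave the glassware and bottles standing where they are.

Things in the scene. Friction and masses are not known exactly. Their poses are not given: they have to be found in the camera images.
- guard: fixed beam guard: base plate 220 x 216 mm, 10 mm thick, grey 5 mm walls on three sides up to 120 mm above the worktop, open at the top; inside 187 x 196 mm. Origin at the centre of its underside; x from the gate to the far wall, y to the left of that, z up; the gate looks to the front right of the bench. Outer face of the shut gate at x = -100 mm, hinge post at y = -96, latch post at y = +94 mm
- hood_edge (a point): middle of the lower front edge of the guard's dark hood, 125 mm above the worktop at guard (-130, 0) mm. The hood (5 mm thick, full width) overhangs the shut gate by 30 mm, so a vertical tool cannot follow the gate home: tilt it about 40 degrees, leaning back outwards from the gate, its tip reaching in under the hood
- gate (a joint): angle of the gate about its upright hinge, rad: grows as it opens outwards (free edge towards guard -x). 0 = in line with the posts; latched it stands somewhere between -0.012 and 0.062, depending on how the strike is set. Aluminium panel 156 mm wide, z = 15 to 117 mm, 8 mm thick, about 0.25 kg, hinged at guard -y; swings easily and stays where it is left
- gate_hinge (a point): point on the gate's hinge axis, in the plane of its outer face, 66 mm above the worktop; guard coordinates (-100, -88) mm. Axes turn with the gate: its x is the direction in which to push it shut, its y runs from the hinge to the free edge
- gate_push (a point): a good point to push on the gate's outer face: 125 mm from the hinge axis, 70 mm above the worktop (55 mm below the hood); axes turn with the gate, x into the gate
- latch_post (a point): top of the latch post, at guard (-92, 94) mm, 125 mm above the worktop. On its inner side sits a steel strike: an upright pin 6 mm thick and, just behind the latched gate, a hard stop. Pin and stop together are set anywhere over 10 mm of the gate's travel, differently each time and not measured: push slowly, feel the force rise, drop as the latch snaps, and rise at the stop; then let up
- latch_bolt (a joint): retraction, m, of the bevelled sprung bolt on the inner side of the gate's free edge: 0 = out, 0.009 = fully in. As the gate closes, its bevel meets the strike pin about 0.09 rad before the latched angle, is pressed in some 6 mm (rising to 8 to 15 N at the push point) and snaps out behind the pin; 0 again there = latched. Let go before that, it springs the gate back, in part or wholly
- mirror_plate: loose mirror plate, about 0.4 kg, 145 mm high: aluminium plate 94 x 84 mm narrowing to a nose, on three 12 mm ball feet; a post carries a round mirror cell (44 mm, centre 78 mm up) and on top a black grip block. Origin on the post's axis, level with the balls' underside; +x to the nose, mirror looks to -x. Seated: axes along the guard's, origin at guard (8, 0) mm, 20 mm above the worktop
- plate_grip (a point): in the plate's black square grip block, 24 x 24 mm, which spans 109 to 145 mm above the plate's origin; this point is at 130 mm; axes as the plate's (flat faces square to x and y)
- ball_left (a point): centre of the ball foot at plate (-32, 28) mm; belongs in the cone
- ball_right (a point): centre of the ball foot at plate (-32, -28) mm; belongs in the groove
- ball_nose (a point): centre of the ball foot at plate (36, 0) mm, under the nose; belongs on the flat
- seat_cone (a point): where the ball's centre comes to rest in the cone seat: guard (-24, 28) mm, 26 mm above the worktop. The 90 degree cone is 16 mm wide at its mouth
- seat_groove (a point): where the ball's centre comes to rest in the V groove, which runs along guard y: guard (-24, -28) mm, 26 mm above the worktop; groove 16 mm wide at its mouth
- seat_flat (a point): where the ball's centre comes to rest on the flat round seat, 24 mm across: guard (44, 0) mm, 26 mm above the worktop
- flask_100: bystander: small conical flask, 64 mm wide, 105 mm high, loose; origin under its centre
- dropper_bottle: bystander: small dropper bottle, 33 mm wide, 107 mm high, loose; origin under its centre
- vial: bystander: capped sample vial, 28 mm wide, 61 mm high, loose; origin under its centre
- beaker_100: bystander: small beaker, 55 mm wide, 70 mm high, loose; origin under its centre
Mind the look-alikes: they are no part of the job. Leave any brown look-alike of the mirror_plate alone.

How it is judged:
By the outcome, as a careful person would: the job done as asked, in the order asked, and still so for the second after the job is handed in, with the robot touching nothing.
It also fails if it takes over 59 s, if anything falls off the work surface, if the arm or the gripper's body presses on something with over 40 N, if the wrist force passes 120 N, or if a joint passes its speed limit or range.

ROBOT

A 7-joint arm with a two-finger parallel gripper is mounted at the origin on a cart in front of the work surface, level with it; the furniture and walls round the work are solid. World frame = base frame: x ahead of the robot, y to its left, z up, the work surface at z = 0. Lengths are in m, angles in rad, forces in N, time in s.
With the tool pointing down it reaches from about 0.425 to 0.925 m from the base axis. Payload 6.8 kg.
Tool frame: the origin (TCP) lies at the very end of the fingers, on their centre line; the grasp point (between the pads) lies 19 mm behind it; z points along the fingers, y is the line along which they close (so a half turn about z gives the same grasp; the last joint's range is limited). The gripper opens to 85 mm and grips with 20 to 120 N. Pads are 22 mm wide; open, the fingers measure 114 mm over their backs; the gripper's body (76 mm by 85 mm) begins 54 mm behind the grasp point. The pads swing forward as they close: fully open they stand 13 mm farther back than shut.
Start: joints at [1.021, 0.477, 0.022, 1.555, -0.011, 1.109, -0.083], TCP at [0.289, -0.61, 0.231] pointing down, gripper open.
Joint ranges: [-2.96, 2.96], [-0.34, 2.1], [-1.41, 1.46], [0.24, 2.44], [-1.37, 4.51], [0.17, 1.92], [-2.96, 2.96]. Speed limits (rad/s): [2.39, 2.39, 3.14, 3.14, 3.14, 3.14, 3.14].

INTERFACE

Orientations are given as a unit quaternion [w, x, y, z].
In Python, from station import bot gives the robot as it stands. The module is installed in compiled form; this text tells all that it offers.
- The arm moves only by the shell command python3 -m jog 'ROWS' [OPENING] [FORCE]. ROWS is JSON, a list of rows, each a list of 4 numbers: the shift along the tool's x, y, z in cm, then the turn about the tool's z in rad. In form: [[x, y, z, spin], ...]. A call has 1 to 20 rows; each row is the pose to reach, as a shift and turn from the pose commanded when the call began, along the tool's axes at that moment; what a row does not reach only later rows make up. A row lasts 1/12 s, in which the tool goes at most 41.7 mm and 7.16 degrees, less where a joint would pass 70% of its speed; a pose out of reach is approached as far as the arm can. A call with a gripper value outside its range is refused whole. OPENING is the closure, from -1 (fully open) to 1 (shut), set as the call begins (- or left out, the last holds). The fingers move at their own pace and stop on an object; FORCE is the grip in N (left out, the last holds). Time passes only in rows, so rows that repeat a pose let the fingers close. It gives the time, the measured TCP pose, the force, the opening and the grip force at its end, in the units of the state.
- bot.get_obs(): the state, without advancing time (a new reading comes with each control period).
- bot.read_camera(name): name is "scene" or "top"; returns a dict with "pixels" (384x512x3 uint8, red, green, blue), "depth" (384x512 float32, m along the optical axis (not along the pixel's ray), 0 where there is no reading), "fovy" (degrees; the focal length in pixels is half the picture's height over the tangent of half this angle, whatever the lens; pixels are square), "cx", "cy" (the principal point, pixels), "distortion" ([k1, k2, p1, p2, k3] as OpenCV has them; the pictures are not rectified), "pose" (4x4, takes a point from camera to world coordinates). Camera axes: x right, y down, z forward; pixel columns grow to the right and rows downward; lengths in m; the calibration is good to about 2 mm. A picture is of the moment at which its call begins.
- bot.hand_in(): hands the job in; it is judged then, once.
The state is a dict: "t": time; "q": joint angles; "joint_vel": joint speeds; "joint_torque": joint torques, N m; "eef_pos": TCP position; "tool_rot": TCP orientation; "contact_force": force on the tool from outside, world axes, zero at the start; "torque": the same for the moment, N m; "gripper_width": opening from 0.0 (shut) to 1.0 (fully open); "grasp_force": force on a finger pad.
Only numpy, scipy, OpenCV 4.12 (cv2) and the standard library are available. Lean on these libraries where they do the work, as an engineer would, in place of code of your own. Each camera call takes 0.05 s, during which the arm holds its last target. There are 200 camera calls.

## Working session

There is one attempt and no reset: what is moved stays moved. The work goes in short steps, Python scripts to look and compute and a shell command to move; the robot and the scene stay as the last step left them, time stands still between calls to the robot, and variables do not carry over. Pictures are saved under pics/ and viewed, at most 10 in all, crops included, and the job is handed in when it is done.

```bash
mkdir -p pics; cat > h.py <<'E'
import numpy as np, cv2, pickle
from station import bot
def cam(n):
    c=bot.read_camera(n); h=c["pixels"].shape[0]; f=h/2/np.tan(np.radians(c["fovy"])/2)
    c["K"]=np.array([[f,0,c["cx"]],[0,f,c["cy"]],[0,0,1]]); c["D"]=np.array(c["distortion"]); c["pose"]=np.array(c["pose"]); return c
def rays(c,uv):
    n=cv2.undistortPoints(np.array(uv,float).reshape(-1,1,2),c["K"],c["D"]).reshape(-1,2)
    d=np.c_[n,np.ones(len(n))]; return c["pose"][:3,3], d@c["pose"][:3,:3].T
def onplane(c,uv,z):
    o,d=rays(c,uv); return o+d*((z-o[2])/d[:,2])[:,None]
def cloud(c):
    h,w=c["depth"].shape; v,u=np.mgrid[:h,:w]
    o,d=rays(c,np.c_[u.ravel(),v.ravel()]); return (o+d*c["depth"].reshape(-1,1)).reshape(h,w,3)
def save(n,im): cv2.imwrite("pics/"+n+".png",im[:,:,::-1])
E
python3 - <<'E'
from h import *
for n in("scene","top"):
    c=cam(n); pickle.dump(c,open(n+"0.pkl","wb")); save(n+"0",cv2.resize(c["pixels"],(800,600),interpolation=cv2.INTER_CUBIC)); print(n,c["fovy"],c["pose"].round(3).tolist(),c["D"])
o=bot.get_obs(); print({k:np.round(v,3).tolist() for k,v in o.items()})
E
```

```text
scene 43.74927841861013 [[0.48, -0.419, 0.771, -0.602], [-0.877, -0.219, 0.427, -0.768], [-0.01, -0.881, -0.472, 0.806], [0.0, 0.0, 0.0, 1.0]] [0.04596219 0.         0.         0.         0.        ]
top 47.80449979619141 [[0.009, -0.985, 0.173, 0.332], [-1.0, -0.009, -0.0, -0.117], [0.002, -0.173, -0.985, 1.497], [0.0, 0.0, 0.0, 1.0]] [-0.15600515  0.          0.          0.          0.        ]
{'t': 0.1, 'q': [1.021, 0.478, 0.022, 1.556, -0.012, 1.109, -0.083], 'joint_vel': [0.0, -0.004, -0.001, -0.002, -0.0, 0.002, -0.001], 'joint_torque': [0.004, -59.776, 1.613, -28.196, 0.013, 0.005, -0.0], 'eef_pos': [0.288, -0.61, 0.23], 'tool_rot': [-0.001, 0.976, 0.219, -0.0], 'contact_force': [0.594, -0.878, 0.952], 'torque': [0.007, -0.027, 0.027], 'grasp_force': 0.0, 'gripper_width': 1.002}
```

View pics/scene0.png

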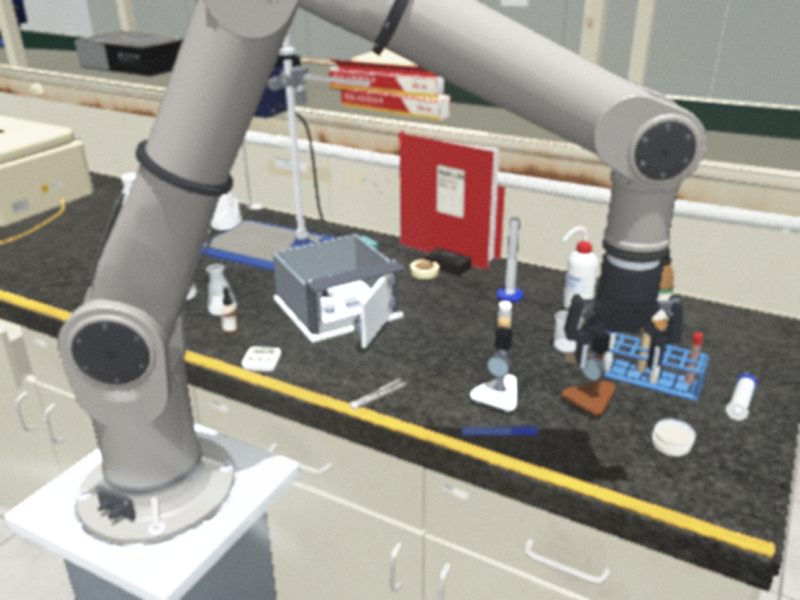

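View pics/top0.png

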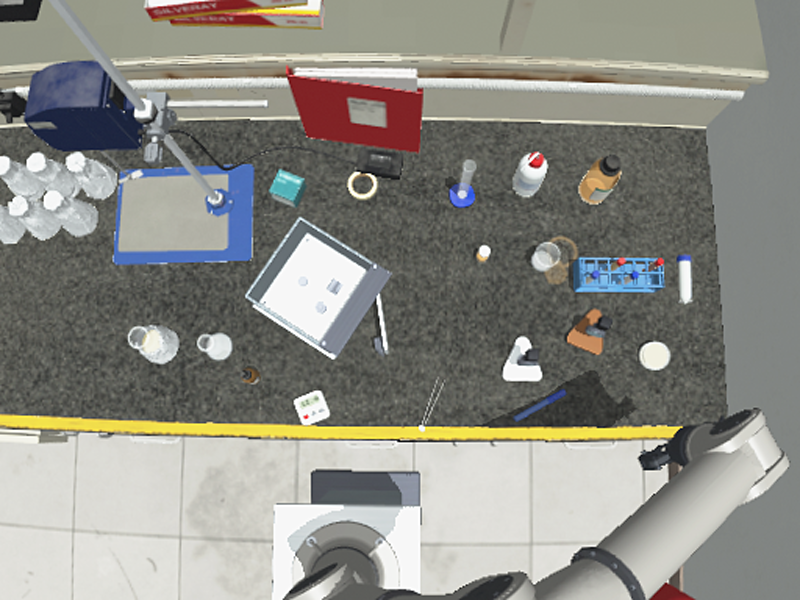

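The top picture shows the guard around (318,288), its hood on the lower right and its gate ajar at (380,320). There are two candidates for the plate: a white one at top (522,360) / scene (497,375), and a brown one at top (588,332) / scene (590,385). The white/aluminium one with the black grip fits; the brown is the look-alike. I'll confirm this in one enlarged crop.

```bash
python3 - <<'E'
from h import *
def crop(n,x0,y0,w,h):
    c=pickle.load(open(n+"0.pkl","rb")); return cv2.resize(c["pixels"][y0:y0+h,x0:x0+w],(400,300),interpolation=cv2.INTER_NEAREST)
# 80x60 crops at 5x; 100x75 at 4x
A=np.hstack([crop("top",310,195,80,60),crop("scene",290,190,100,75)])
B=np.hstack([crop("top",152,135,107,80),crop("scene",165,145,100,75)])
save("crops",np.vstack([A,B]))
c=pickle.load(open("top0.pkl","rb")); P=cloud(c)
for (u,v) in [(338,228),(340,227),(341,228),(336,238),(330,240),(205,185),(160,190),(194,142),(213,228),(225,200)]: print(u,v,P[v,u].round(4))
E
```

```text
338 228 [ 0.4638 -0.3721  0.1395]
340 227 [ 0.4663 -0.3773  0.1464]
341 228 [ 0.4633 -0.3806  0.1453]
336 238 [ 0.4408 -0.3866  0.0223]
330 240 [ 0.4344 -0.367   0.0153]
205 185 [0.6233 0.0673 0.0107]
160 190 [0.5876 0.2052 0.1005]
194 142 [0.747  0.0952 0.1193]
213 228 [0.4731 0.0356 0.0069]
225 200 [ 0.5517 -0.0132  0.1296]
```

View pics/crops.png

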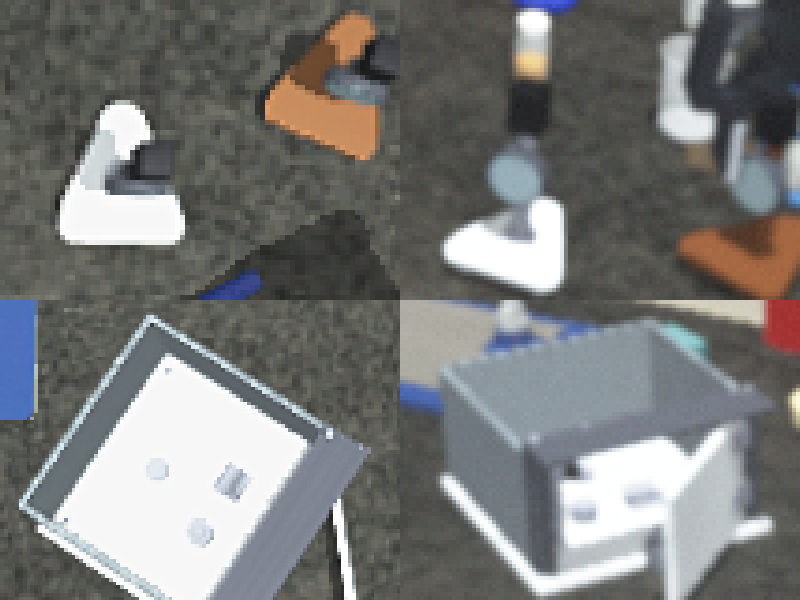

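The crop confirms it: white plate with nose up (world +x), grip block at about top px (340,227); brown one is the look-alike. Guard +x points up-left in the top picture. Next I measure both from the two views.

```bash
cat > m.py <<'E'
from h import *
from scipy.optimize import least_squares
def fit_guard(c,zs=(0.112,0.128)):
    P=cloud(c).reshape(-1,3); G=np.array([0.62,0.07]); yaw=np.radians(57)
    Q=P[(P[:,2]>zs[0])&(P[:,2]<zs[1])&(np.linalg.norm(P[:,:2]-G,axis=1)<0.2)][:,:2]
    p=np.array([*G,yaw])
    def loc(p,Q):
        cc,s=np.cos(p[2]),np.sin(p[2]); return (Q-p[:2])@np.array([[cc,-s],[s,cc]])
    for tol in(.02,.012,.008,.006):
        L=loc(p,Q)
        F=(abs(L[:,0]-.0975)<tol)&(abs(L[:,1])<.09); Lf=(abs(L[:,1]-.1005)<tol)&(abs(L[:,0])<.08); R=(abs(L[:,1]+.1005)<tol)&(abs(L[:,0])<.08)
        f=lambda p:np.r_[loc(p,Q[F])[:,0]-.0975,loc(p,Q[Lf])[:,1]-.1005,loc(p,Q[R])[:,1]+.1005]
        r=least_squares(f,p,loss="soft_l1",f_scale=.002); p=r.x
    print("guard",p[:2].round(4),np.degrees(p[2]).round(2),[int(x.sum()) for x in(F,Lf,R)],"med",[np.round(1000*np.median(x),1) for x in (loc(p,Q[F])[:,0]-.0975,loc(p,Q[Lf])[:,1]-.1005,loc(p,Q[R])[:,1]+.1005)])
    return p
E
python3 - <<'E'
from m import *
for n in("top","scene"):
    c=pickle.load(open(n+"0.pkl","rb")); p=fit_guard(c); P=cloud(c); I=c["pixels"].astype(int)
    # plate
    M=(np.hypot(P[...,0]-.46,P[...,1]+.375)<.075)
    g=M&(P[...,2]>.138)&(P[...,2]<.152); q=P[g]
    print(n,"block n",g.sum(),"mean",q.mean(0).round(4),"minmax",q.min(0).round(4),q.max(0).round(4))
    if len(q)>4: print("rect",cv2.minAreaRect((q[:,:2]*1000).astype(np.float32)))
    w=M&(I.min(-1)>190)&(P[...,2]<.04); q=P[w]; print("plate n",w.sum(),"z",np.percentile(q[:,2],[10,50,90]).round(4))
    h=(q[:,:2]*1000).astype(np.float32); hull=cv2.convexHull(h)[:,0]; a=cv2.approxPolyDP(hull,4,True)[:,0]; print(a.round(0).tolist())
    # gate
    M=np.hypot(P[...,0]-.55,P[...,1]+.02)<.25
    cc,s=np.cos(p[2]),np.sin(p[2]); L=(P[...,:2]-p[:2])@np.array([[cc,-s],[s,cc]])
    t=(L[...,0]<-.1)&(L[...,0]>-.25)&(abs(L[...,1])<.12)&(P[...,2]>.03)&(P[...,2]<.121)
    e=np.c_[L[t],P[t][:,2:]]; print("gate pts",t.sum()); 
    if t.sum()>10:
        d=e[np.argsort(e[:,0])]; print(d[::max(1,len(d)//8)].round(3).tolist())
        ln=cv2.fitLine((e[:,:2]*1000).astype(np.float32),cv2.DIST_HUBER,0,.01,.01).ravel(); print("gate line",ln.round(3))
    # seats: darker blobs on the white floor
    f=(abs(P[...,2]-.012)<.012)&(abs(L[...,0])<.085)&(abs(L[...,1])<.085)
    b=f&(I.max(-1)<235); nl,lab,st,ce=cv2.connectedComponentsWithStats(b.astype(np.uint8))
    for k in range(1,nl):
        if st[k,4]>6:
            X=onplane(c,[ce[k]],.018)[0]; l=(X[:2]-p[:2])@np.array([[cc,-s],[s,cc]]); print("seat",ce[k].round(1),st[k,4],X[:2].round(4),"guard",l.round(4))
E
```

```text
guard [0.6178 0.0742] 57.7 [105, 76, 92] med [np.float64(0.1), np.float64(-0.2), np.float64(0.5)]
top block n 48 mean [ 0.4691 -0.3804  0.1454] minmax [ 0.4597 -0.3914  0.1388] [ 0.4792 -0.3691  0.1517]
rect ((469.59320068359375, -380.1929931640625), (20.90349769592285, 20.395360946655273), 83.95819854736328)
plate n 365 z [0.0113 0.02   0.0243]
[[516.0, -373.0], [452.0, -341.0], [434.0, -339.0], [425.0, -348.0], [425.0, -418.0], [432.0, -426.0], [453.0, -423.0], [503.0, -398.0], [516.0, -387.0]]
gate pts 147
[[-0.209, 0.031, 0.052], [-0.201, 0.036, 0.054], [-0.194, 0.022, 0.119], [-0.187, 0.007, 0.119], [-0.183, 0.038, 0.073], [-0.177, 0.023, 0.078], [-0.165, -0.017, 0.12], [-0.15, -0.027, 0.119], [-0.133, -0.047, 0.12]]
gate line [   0.584   -0.812 -172.869    0.978]
seat [219.5 194.9] 59 [0.5873 0.015 ] guard [-0.0664 -0.0059]
seat [213.8 183.5] 35 [0.6274 0.0358] guard [-0.0273 -0.0286]
seat [204.5 197.7] 11 [0.5769 0.0666] guard [-0.0283  0.0305]
guard [0.6165 0.0747] 57.21 [92, 58, 50] med [np.float64(-0.0), np.float64(-0.0), np.float64(0.4)]
scene block n 52 mean [ 0.4636 -0.3823  0.1425] minmax [ 0.4526 -0.3937  0.1384] [ 0.4796 -0.369   0.1472]
rect ((466.1295166015625, -381.5345458984375), (24.31188201904297, 27.27810287475586), 87.90864562988281)
plate n 389 z [0.0137 0.0184 0.0208]
[[534.0, -387.0], [492.0, -331.0], [468.0, -325.0], [424.0, -344.0], [421.0, -408.0], [429.0, -419.0], [446.0, -419.0]]
gate pts 808
[[-0.214, 0.032, 0.105], [-0.202, 0.019, 0.113], [-0.186, 0.003, 0.08], [-0.167, -0.017, 0.068], [-0.145, -0.04, 0.11], [-0.123, -0.066, 0.105], [-0.108, 0.081, 0.078], [-0.104, 0.082, 0.039]]
gate line [   0.622   -0.783 -150.249  -35.487]
seat [210.9 187.9] 7 [0.6348 0.1017] guard [ 0.0326 -0.0007]
seat [224.9 194.2] 25 [0.6175 0.0323] guard [-0.035  -0.0238]
seat [209.9 198.2] 26 [0.5696 0.0625] guard [-0.0357  0.0329]
seat [214.7 205.8] 67 [0.5335 0.0194] guard [-0.0914  0.0399]
```

```bash
python3 -m jog '[[8,-4,0,0.1],[16,-8,0,0.25],[22,-11,1,0.35],[26.15,-13.08,2,0.44],[26.15,-13.08,3,0.4415],[26.15,-13.08,3,0.4415],[26.15,-13.08,3,0.4415],[26.15,-13.08,3,0.4415],[26.15,-13.08,3,0.4415],[26.15,-13.08,3,0.4415],[26.15,-13.08,3,0.4415]]' -1 40
python3 - <<'E'
from h import *
o=bot.get_obs(); print({k:np.round(v,4).tolist() for k,v in o.items() if k in("t","q","eef_pos","tool_rot","contact_force")})
for n in("top","scene"):
    c=cam(n);P=cloud(c); g=(np.hypot(P[...,0]-.467,P[...,1]+.381)<.03)&(P[...,2]>.105)&(P[...,2]<.16)
    print(n,g.sum(),P[g].mean(0).round(4) if g.any() else "")
    save(n+"1",c["pixels"])
E
```

```text
t: 1.02
eef_pos: [0.4678, -0.3818, 0.2013]
tool_rot: [0.0, 1.0, -0.001, -0.0]
contact_force: [0.0, -0.6, -0.5]
gripper_width: 1.001
grasp_force: 0.0
{'t': 1.0167, 'q': [0.5613, 0.3896, 0.025, 1.7645, -0.0101, 0.9878, -0.9829], 'eef_pos': [0.4678, -0.3818, 0.2013], 'tool_rot': [0.0004, 1.0, -0.001, -0.0004], 'contact_force': [0.0154, -0.5825, -0.4927]}
top 17 [ 0.4618 -0.3734  0.1331]
scene 147 [ 0.4604 -0.3825  0.1303]
```

```bash
python3 -m jog '[[0,0.0,3,0],[0,0,6,0],[0,0,8,0],[0,0,8.8,0],[0,0,8.8,0],[0,0,8.8,0]]' -1 40
python3 -m jog '[[0,0,0,0],[0,0,0,0],[0,0,0,0],[0,0,0,0],[0,0,0,0],[0,0,0,0],[0,0,0,0],[0,0,0,0],[0,0,0,0],[0,0,0,0],[0,0,0,0],[0,0,0,0]]' 1 50
```

```text
t: 1.62
eef_pos: [0.4689, -0.3811, 0.1139]
tool_rot: [0.0, 1.0, -0.001, 0.0]
contact_force: [-0.1, -0.3, 0.8]
gripper_width: 0.996
grasp_force: 0.0
t: 2.62
eef_pos: [0.4696, -0.3804, 0.1139]
tool_rot: [0.0, 1.0, 0.0, 0.001]
contact_force: [0.6, 1.0, 4.7]
gripper_width: 0.273
grasp_force: 50.2
```

```bash
python3 -m jog '[[0,0,-1,0],[0,0,-3,0],[0,0,-6,0],[0,0,-10,0],[0,0,-14,0],[0,0,-18,0],[0,0,-18,0],[0,0,-18,0],[0,0,-18,0]]'
python3 - <<'E'
from h import *
o=bot.get_obs(); print({k:np.round(v,4).tolist() for k,v in o.items() if k in("t","q","eef_pos","tool_rot","contact_force","gripper_width")})
ims=[]
for n in("top","scene"):
    c=cam(n);P=cloud(c);I=c["pixels"].astype(int); pickle.dump(c,open(n+"1.pkl","wb"))
    w=(np.hypot(P[...,0]-.46,P[...,1]+.381)<.09)&(P[...,2]>.15)&(P[...,2]<.24)&(I.min(-1)>170)
    q=P[w]; print(n,w.sum(),np.percentile(q[:,2],[5,50,95]).round(4)); 
    if len(q)>5: print(cv2.approxPolyDP(cv2.convexHull((q[:,:2]*1000).astype(np.float32)),3,True)[:,0].round(0).tolist())
    v,u=np.nonzero(w); v=int(np.median(v)) if len(v) else 200; u=int(np.median(u)) if len(u) else 320
    ims.append(cv2.resize(I[max(v-50,0):v+50,max(u-65,0):u+65].astype(np.uint8),(400,300)))
save("held",np.hstack(ims))
E
```

```text
t: 3.37
eef_pos: [0.4679, -0.3793, 0.2916]
tool_rot: [-0.001, 1.0, 0.0, -0.001]
contact_force: [-0.1, 0.3, -5.5]
gripper_width: 0.276
grasp_force: 49.5
{'t': 3.3667, 'q': [0.5539, 0.3092, 0.0303, 1.6637, -0.01, 1.1723, -0.9837], 'eef_pos': [0.4679, -0.3793, 0.2916], 'tool_rot': [-0.001, 1.0, 0.0002, -0.0015], 'contact_force': [-0.1273, 0.2577, -5.5021], 'gripper_width': 0.2761}
top 180 [0.1931 0.1973 0.2012]
[[516.0, -384.0], [510.0, -369.0], [442.0, -339.0], [431.0, -340.0], [425.0, -345.0], [425.0, -364.0], [449.0, -380.0], [511.0, -388.0]]
scene 360 [0.1894 0.1948 0.1972]
[[511.0, -374.0], [459.0, -342.0], [434.0, -336.0], [425.0, -340.0], [418.0, -357.0], [421.0, -417.0], [436.0, -420.0], [477.0, -404.0], [509.0, -386.0]]
```

View pics/held.png

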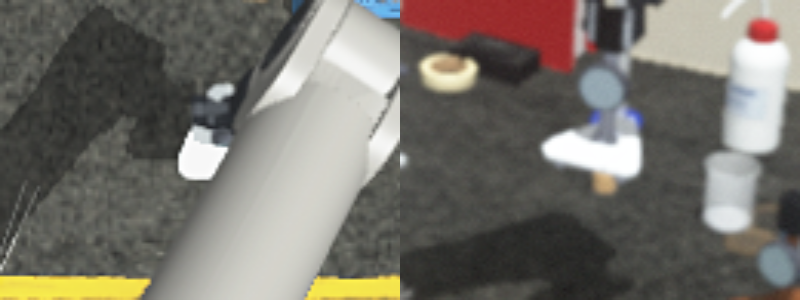

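```bash
python3 -m jog '[[1,-3,0,-0.08],[2,-6,0,-0.16],[3,-9,0,-0.24],[4,-12,0,-0.32],[5,-15,0,-0.4],[6,-18,0,-0.48],[7,-21,0,-0.56],[8,-24,0,-0.64],[9,-27,0,-0.72],[10,-30,0,-0.8],[11,-33,0,-0.88],[12,-36,0,-0.95],[13,-39,0,-1.0036],[14,-42,0,-1.0036],[14.6,-44.5,0,-1.0036],[15.1,-46,0,-1.0036],[15.25,-46.2,0,-1.0036],[15.25,-46.2,0,-1.0036],[15.25,-46.2,0,-1.0036],[15.25,-46.2,0,-1.0036]]'
python3 - <<'E'
from h import *
o=bot.get_obs(); print({k:np.round(v,4).tolist() for k,v in o.items() if k in("t","q","eef_pos","tool_rot","contact_force","gripper_width")})
a=np.radians(57.5);R=np.array([[np.cos(a),-np.sin(a)],[np.sin(a),np.cos(a)]])
for n in("top","scene"):
    c=cam(n);P=cloud(c);I=c["pixels"].astype(int); pickle.dump(c,open(n+"2.pkl","wb"))
    w=(np.hypot(P[...,0]-.6215,P[...,1]-.081)<.09)&(P[...,2]>.15)&(P[...,2]<.24)&(I.min(-1)>150)
    q=P[w]; print(n,w.sum(),np.percentile(q[:,2],[5,50,95]).round(4)); L=(q[:,:2]-[.6172,.0744])@R
    if len(q)>5: print("guard mm",cv2.approxPolyDP(cv2.convexHull((L*1000).astype(np.float32)),3,True)[:,0].round(0).tolist())
    save(n+"2",c["pixels"])
E
```

```text
t: 5.13
eef_pos: [0.621, 0.0799, 0.2922]
tool_rot: [0.0, 0.877, 0.48, -0.001]
contact_force: [1.4, -0.1, -5.0]
gripper_width: 0.278
grasp_force: 50.0
{'t': 5.1333, 'q': [0.0288, 0.3725, -0.3423, 1.5859, 0.1319, 1.2081, -0.9081], 'eef_pos': [0.621, 0.0799, 0.2922], 'tool_rot': [0.0001, 0.8772, 0.4802, -0.0012], 'contact_force': [1.423, -0.0916, -4.9553], 'gripper_width': 0.2781}
top 162 [0.193  0.1982 0.2022]
guard mm [[8.0, -30.0], [-4.0, -12.0], [-38.0, 13.0], [-37.0, -36.0], [-20.0, -40.0]]
scene 227 [0.1906 0.1963 0.2131]
guard mm [[55.0, -7.0], [54.0, 9.0], [-21.0, 41.0], [-39.0, 42.0], [-42.0, -17.0], [-36.0, -38.0], [-28.0, -42.0], [20.0, -28.0]]
```

```bash
python3 -m jog '[[0,0,2,0],[0,0,5,0],[0,0,8,0],[0,0,11,0],[0,0,13,0],[0,0,14,0],[0,0,14.3,0],[0,0,14.6,0],[0,0,14.8,0],[0,0,14.8,0],[0,0,14.8,0]]'
python3 -m jog '[[0,0,0.2,0],[0,0,0.4,0],[0,0,0.5,0],[0,0,0.6,0],[0,0,0.6,0]]'
```

```text
t: 6.15
eef_pos: [0.6223, 0.082, 0.1466]
tool_rot: [0.0, 0.877, 0.481, 0.001]
contact_force: [1.4, -0.1, -5.1]
gripper_width: 0.274
grasp_force: 49.9
t: 6.57
eef_pos: [0.6213, 0.0818, 0.139]
tool_rot: [-0.0, 0.877, 0.481, -0.0]
contact_force: [-0.4, 0.7, -4.8]
gripper_width: 0.269
grasp_force: 50.0
```

```bash
python3 -m jog '[[0,0,0.1,0],[0,0,0.2,0],[0,0,0.25,0],[0,0,0.3,0],[0,0,0.3,0]]'
python3 -m jog '[[0,0,0.1,0],[0,0,0.15,0],[0,0,0.2,0],[0,0,0.2,0]]'
python3 - <<'E'
from h import *
a=np.radians(57.5);R=np.array([[np.cos(a),-np.sin(a)],[np.sin(a),np.cos(a)]])
c=cam("scene");save("sc3",cv2.resize(c["pixels"][120:240,150:310],(800,600),interpolation=cv2.INTER_CUBIC))
E
```

```text
t: 6.98
eef_pos: [0.6218, 0.0813, 0.1366]
tool_rot: [0.0, 0.877, 0.481, 0.0]
contact_force: [1.2, -2.0, -0.9]
gripper_width: 0.274
grasp_force: 50.2
t: 7.32
eef_pos: [0.6221, 0.0811, 0.1348]
tool_rot: [0.001, 0.877, 0.481, 0.0]
contact_force: [0.4, -4.0, 1.8]
gripper_width: 0.273
grasp_force: 50.5
```

View pics/sc3.png

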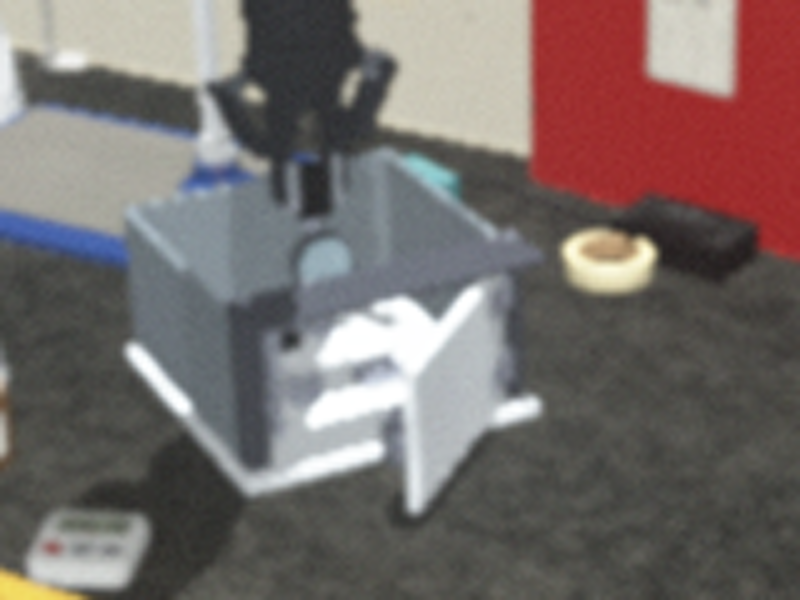

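Plate nearly home in the seats with a small side load; ease off along it, settle and release.

```bash
python3 -m jog '[[-0.05,0.03,0,0],[-0.1,0.06,0.05,0],[-0.1,0.06,0.1,0],[-0.1,0.06,0.1,0]]' 1 20
python3 -m jog '[[0,0,0.05,0],[0,0,0.1,0],[0,0,0.1,0]]'
python3 -m jog '[[0,0,0,0],[0,0,0,0],[0,0,0,0],[0,0,0,0],[0,0,0,0],[0,0,0,0],[0,0,0,0],[0,0,0,0]]' -1
```

```text
t: 7.7
eef_pos: [0.6222, 0.0807, 0.1343]
tool_rot: [0.0, 0.877, 0.481, 0.001]
contact_force: [1.0, -4.1, 6.8]
gripper_width: 0.274
grasp_force: 51.2
t: 7.95
eef_pos: [0.6223, 0.0808, 0.1342]
tool_rot: [0.001, 0.877, 0.481, 0.001]
contact_force: [-1.5, -4.0, 12.5]
gripper_width: 0.265
grasp_force: 52.0
t: 8.62
eef_pos: [0.6214, 0.0807, 0.1322]
tool_rot: [-0.0, 0.877, 0.481, -0.0]
contact_force: [0.5, 0.1, -0.1]
gripper_width: 1.002
grasp_force: 0.0
```

```bash
python3 -m jog '[[0,0,-2,0],[0,0,-5,0],[0,0,-9,0],[0,0,-13,0],[0,0,-17,0],[-2,0,-20,0],[-6,0,-20,0],[-10,0,-20,0],[-14,0,-20,0],[-18,0,-20,0],[-22,0,-20,0],[-26,0,-20,0],[-30,0,-20,0],[-30,0,-20,0],[-30,0,-20,0]]' 1
python3 - <<'E'
from m import *
print(bot.get_obs()["q"].round(3) if hasattr(bot.get_obs()["q"],"round") else bot.get_obs()["q"])
for n in("top","scene"):
    c=cam(n);pickle.dump(c,open(n+"3.pkl","wb")); p=fit_guard(c); P=cloud(c); cc,s=np.cos(p[2]),np.sin(p[2]); L=(P[...,:2]-p[:2])@np.array([[cc,-s],[s,cc]]); I=c["pixels"].astype(int)
    g=(abs(L[...,0]-.008)<.03)&(abs(L[...,1])<.03)&(P[...,2]>.158)&(P[...,2]<.18)
    q=np.c_[L[g],P[g][:,2]]; print(n,g.sum(),"block",q.mean(0).round(4),q.min(0).round(3),q.max(0).round(3))
    w=(abs(L[...,0])<.06)&(abs(L[...,1])<.05)&(P[...,2]>.028)&(P[...,2]<.055)&(I.min(-1)>190)
    A=np.c_[L[w],np.ones(w.sum())]; k,*_=np.linalg.lstsq(A,P[w][:,2],rcond=None); print("plate plane",w.sum(),k.round(4),L[w].min(0).round(3),L[w].max(0).round(3))
    save(n+"3",c["pixels"])
t=pickle.load(open("top3.pkl","rb"))["pixels"]; s=pickle.load(open("scene3.pkl","rb"))["pixels"]
save("chk3",np.hstack([cv2.resize(t[130:235,150:260],(400,382)),cv2.resize(s[140:240,150:270],(400,333)) [:,:]if 0 else cv2.resize(s[140:245,155:265],(400,382))]))
E
```

```text
t: 9.87
eef_pos: [0.459, -0.1746, 0.3325]
tool_rot: [0.0, 0.878, 0.479, -0.0]
contact_force: [0.4, 0.9, -0.2]
gripper_width: -0.0
grasp_force: 0.0
[ 0.425  0.094 -0.203  1.838  0.021  1.211 -0.357]
guard [0.6176 0.074 ] 57.72 [110, 77, 89] med [np.float64(-0.1), np.float64(-0.2), np.float64(0.3)]
top 58 block [ 4.200e-03 -1.000e-04  1.649e-01] [-0.008 -0.013  0.159] [0.016 0.011 0.171]
plate plane 334 [0.0044 0.0034 0.04  ] [-0.04  -0.043] [0.055 0.041]
guard [0.6161 0.0741] 58.0 [81, 59, 53] med [np.float64(-0.4), np.float64(-0.3), np.float64(0.6)]
scene 25 block [ 1.000e-03 -1.000e-04  1.624e-01] [-0.011 -0.012  0.159] [0.016 0.01  0.165]
plate plane 174 [0.065  0.0076 0.039 ] [-0.043 -0.045] [0.019 0.041]
```

View pics/chk3.png

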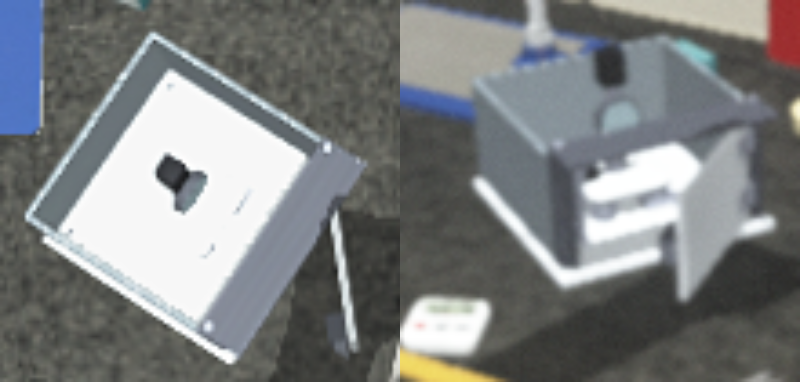

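The block top stands at z 0.165, the plate is level and its outline is centred at guard x ≈ 7.5 mm, so it is seated. The tool must lean about 40° for the gate, but rows only spin about tool z. The only way I see is to see what the arm does at its reach limit. First I check the free space on the left.

```bash
python3 - <<'E'
from h import *
c=pickle.load(open("top3.pkl","rb"));P=cloud(c)
m=(P[...,2]>.15)&(P[...,1]>.1)&(P[...,0]>.1); q=P[m]
H,xe,ye=np.histogram2d(q[:,0],q[:,1],bins=[np.arange(.1,1.2,.1),np.arange(.1,1,.1)])
Z=np.zeros_like(H)
for a,b,z in q:
    i=int((a-.1)/.1);j=int((b-.1)/.1)
    if i<Z.shape[0] and j<Z.shape[1]: Z[i,j]=max(Z[i,j],z)
print("rows x .1.., cols y .1.. max z");print(Z.round(2)); 
c=pickle.load(open("scene3.pkl","rb"));P=cloud(c);m=(P[...,2]>.15)&(P[...,1]>.1)&(P[...,0]>.3)&(P[...,0]<.95);q=P[m]
Z=np.zeros((11,9))
for a,b,z in q:
    i=int((a-.1)/.1);j=int((b-.1)/.1)
    if i<11 and j<9: Z[i,j]=max(Z[i,j],z)
print(Z.round(2))
E
```

```text
rows x .1.., cols y .1.. max z
[[0.   0.   0.   0.   0.   0.   0.   0.  ]
 [0.   0.   0.   0.   0.   0.   0.   0.  ]
 [0.   0.   0.   0.   0.   0.   0.   0.  ]
 [0.   0.   0.   0.   0.   0.   0.   0.  ]
 [0.   0.   0.   0.   0.   0.   0.   0.  ]
 [0.   0.   0.   0.   0.   0.   0.   0.  ]
 [0.   0.46 0.46 0.   0.   0.16 0.   0.  ]
 [0.45 0.51 0.83 0.53 0.51 0.16 0.17 0.  ]
 [0.31 0.   0.53 0.53 0.51 0.15 0.16 0.16]
 [0.41 0.41 0.42 0.33 0.32 0.33 0.33 0.18]]
[[0.   0.   0.   0.   0.   0.   0.   0.   0.  ]
 [0.   0.   0.   0.   0.   0.   0.   0.   0.  ]
 [0.   0.   0.   0.   0.   0.   0.   0.   0.  ]
 [0.   0.   0.   0.   0.   0.   0.   0.   0.  ]
 [0.   0.   0.   0.   0.   0.   0.   0.   0.  ]
 [0.   0.   0.   0.   0.   0.   0.   0.   0.  ]
 [0.   0.49 0.46 0.   0.   0.15 0.   0.   0.  ]
 [0.45 0.6  0.61 0.53 0.5  0.16 0.16 0.   0.  ]
 [0.   0.   0.52 0.52 0.   0.   0.   0.   0.  ]
 [0.   0.   0.   0.   0.   0.   0.   0.   0.  ]
 [0.   0.   0.   0.   0.   0.   0.   0.   0.  ]]
```

```bash
python3 -m jog '[[3,-1,-1,0],[6.5,-2.5,-2,0],[10,-4.5,-3,0],[13.5,-6.5,-4,0],[17,-8,-5,0],[20.5,-9.7,-6,0],[24,-11.5,-7,0],[27,-14,-7,0],[29,-17,-7,0],[31.5,-20,-7,0],[33.5,-23,-7,0],[36,-26,-7,0],[38.5,-29,-7,0],[40.5,-32,-7,0],[43,-35,-7,0],[45.5,-38,-7,0],[48,-41,-7,0],[50.5,-44,-7,0],[52.7,-46.5,-7,0],[52.7,-46.5,-7,0]]' 1
python3 -m jog '[[0,0,-3,0],[0,0,-6,0],[0,0,-9,0],[0,0,-12,0],[0,0,-15,0],[0,0,-15,0]]'
python3 -c "
from station import bot;import numpy as np
print(np.round(bot.get_obs()['q'],3))"
```

```text
t: 11.63
eef_pos: [0.3438, 0.5294, 0.4012]
tool_rot: [-0.003, 0.874, 0.487, -0.002]
contact_force: [-1.0, -0.3, 0.6]
gripper_width: -0.005
grasp_force: 0.0
t: 12.13
eef_pos: [0.3492, 0.5244, 0.5585]
tool_rot: [-0.003, 0.876, 0.482, 0.003]
contact_force: [0.0, -0.2, 0.7]
gripper_width: 0.002
grasp_force: 0.0
[-0.63   0.369 -0.714  1.066  0.244  1.776 -1.82 ]
```

```bash
python3 -m jog '[[0,0,-3,0],[0,0,-6,0],[0,0,-9,0],[0,0,-12,0],[0,0,-15,0],[0,0,-15,0]]'
python3 -m jog '[[0,0,-3,0],[0,0,-6,0],[0,0,-9,0],[0,0,-12,0],[0,0,-15,0],[0,0,-15,0]]'
python3 -c "
from station import bot;import numpy as np
print(np.round(bot.get_obs()['q'],3))"
```

```text
t: 12.63
eef_pos: [0.3519, 0.5275, 0.6146]
tool_rot: [0.009, 0.876, 0.482, -0.011]
contact_force: [-0.3, 0.8, -1.1]
gripper_width: 0.003
grasp_force: 0.0
t: 13.13
eef_pos: [0.3036, 0.494, 0.7229]
tool_rot: [-0.038, 0.874, 0.479, 0.07]
contact_force: [-2.1, 1.1, 1.0]
gripper_width: 0.0
grasp_force: 0.0
[-1.734  0.249  0.919  0.904 -0.235  1.914 -1.512]
```

The tool leans at the limit: 9° now, towards azimuth 57°, which is the direction needed. Next I test whether it keeps the lean, then push on outward and up.

```bash
cat > st.py <<'E'
from station import bot;import numpy as np
from scipy.spatial.transform import Rotation as Ro
o=bot.get_obs();w,x,y,z=o["tool_rot"];M=Ro.from_quat([x,y,z,w]).as_matrix();t=M[:,2]
print("t",round(o["t"],2),"q",np.round(o["q"],3),"pos",np.round(o["eef_pos"],4),"lean deg",np.degrees(np.arccos(-t[2])).round(1),"azim",np.degrees(np.arctan2(t[1],t[0])).round(1));print("x",M[:,0].round(3),"y",M[:,1].round(3),"F",np.round(o["contact_force"],1))
E
python3 -m jog '[[0,0,0,0],[0,0,0,0],[0,0,0,0]]'>/dev/null; python3 st.py
python3 -m jog '[[0,0,-4,0],[0,0,-8,0],[0,0,-12,0],[0,0,-12,0]]'>/dev/null; python3 st.py
```

```text
t 13.38 q [-1.731  0.245  0.913  0.901 -0.233  1.915 -1.512] pos [0.3041 0.4923 0.7256] lean deg 9.4 azim 57.6
x [0.53  0.832 0.163] y [ 0.844 -0.537 -0.   ] F [ 0.3  0.5 -1.1]
t 13.72 q [-1.664  0.153  0.705  0.891 -0.113  1.915 -1.596] pos [0.2929 0.4691 0.757 ] lean deg 12.3 azim 57.8
x [0.528 0.822 0.213] y [ 0.842 -0.54  -0.002] F [-0.5 -0.7  0.6]
```

```bash
python3 -m jog '[[3,0,-3,0],[6,0,-6,0],[9,0,-9,0],[12,0,-12,0],[12,0,-12,0]]'>/dev/null; python3 st.py
python3 -m jog '[[4,0,0,0],[8,0,0,0],[12,0,0,0],[12,0,0,0]]'>/dev/null; python3 st.py
```

```text
t 14.13 q [-1.436  0.252  0.515  0.737 -0.146  1.915 -1.59 ] pos [0.3222 0.5139 0.77  ] lean deg 15.1 azim 57.6
x [0.522 0.812 0.261] y [ 0.841 -0.541 -0.002] F [-0.1  0.7  0.3]
t 14.47 q [-1.26   0.443  0.415  0.499 -0.217  1.914 -1.586] pos [0.3752 0.5952 0.7559] lean deg 17.5 azim 57.8
x [0.516 0.802 0.301] y [ 0.841 -0.541 -0.003] F [ 0.1  0.5 -0.6]
```

```bash
python3 -m jog '[[1,0,-4,0],[2,0,-8,0],[3,0,-12,0],[4,0,-16,0],[4,0,-16,0]]'>/dev/null; python3 st.py
python3 -m jog '[[1,0,-4,0],[2,0,-8,0],[3,0,-12,0],[4,0,-16,0],[4,0,-16,0]]'>/dev/null; python3 st.py
python3 -m jog '[[4,0,-3,0],[8,0,-6,0],[12,0,-9,0],[16,0,-12,0],[16,0,-12,0]]'>/dev/null; python3 st.py
```

```text
t 14.88 q [-1.322  0.348  0.463  0.535 -0.2    1.915 -1.586] pos [0.3502 0.5554 0.8043] lean deg 21.0 azim 57.9
x [0.505 0.785 0.358] y [ 0.842 -0.54  -0.004] F [-0.7 -0.1  0.2]
t 15.3 q [-1.4    0.272  0.528  0.565 -0.184  1.915 -1.587] pos [0.3292 0.522  0.8395] lean deg 23.8 azim 57.9
x [0.495 0.77  0.404] y [ 0.842 -0.539 -0.004] F [0.4 0.8 0.3]
t 15.72 q [-1.317  0.348  0.498  0.444 -0.233  1.915 -1.586] pos [0.3489 0.5519 0.8492] lean deg 26.4 azim 57.8
x [0.485 0.753 0.444] y [ 0.842 -0.539 -0.004] F [-0.1 -0.8 -0.8]
```

```bash
python3 -m jog '[[3,0,-4,0],[6,0,-8,0],[9,0,-12,0],[12,0,-16,0],[15,0,-20,0],[18,0,-24,0],[18,0,-24,0]]'>/dev/null; python3 st.py
python3 -m jog '[[3,0,-4,0],[6,0,-8,0],[9,0,-12,0],[12,0,-16,0],[15,0,-20,0],[18,0,-24,0],[18,0,-24,0]]'>/dev/null; python3 st.py
python3 -m jog '[[4,0,-4,0],[8,0,-8,0],[12,0,-12,0],[16,0,-16,0],[20,0,-20,0],[20,0,-20,0]]'>/dev/null; python3 st.py
```

```text
t 16.3 q [-1.336  0.321  0.527  0.421 -0.241  1.915 -1.585] pos [0.3408 0.5372 0.8773] lean deg 29.2 azim 57.9
x [0.472 0.734 0.488] y [ 0.842 -0.539 -0.005] F [-0.   0.5 -0.4]
t 16.88 q [-1.363  0.291  0.561  0.405 -0.245  1.915 -1.585] pos [0.331  0.52   0.9042] lean deg 32.0 azim 57.9
x [0.459 0.713 0.529] y [ 0.842 -0.539 -0.005] F [-0.2  0.1 -0.9]
t 17.38 q [-1.349  0.298  0.581  0.353 -0.275  1.915 -1.585] pos [0.3307 0.5178 0.9248] lean deg 34.6 azim 57.8
x [0.446 0.692 0.568] y [ 0.842 -0.539 -0.005] F [-0.1  0.3 -0.2]
```

```bash
python3 -m jog '[[4,0,-4,0],[8,0,-8,0],[12,0,-12,0],[16,0,-16,0],[20,0,-20,0],[20,0,-20,0]]'>/dev/null; python3 st.py
python3 -m jog '[[4,0,-4,0],[8,0,-8,0],[12,0,-12,0],[16,0,-16,0],[20,0,-20,0],[20,0,-20,0]]'>/dev/null; python3 st.py
python3 -m jog '[[0,0,0,0]]'>/dev/null; python3 st.py
```

```text
t 17.88 q [-1.35   0.291  0.61   0.315 -0.3    1.915 -1.585] pos [0.326  0.5089 0.9468] lean deg 37.2 azim 57.9
x [0.432 0.669 0.605] y [ 0.843 -0.539 -0.006] F [0.1 0.4 0.7]
t 18.38 q [-1.362  0.274  0.644  0.288 -0.32   1.915 -1.586] pos [0.3184 0.4955 0.9693] lean deg 39.7 azim 57.9
x [0.417 0.646 0.639] y [ 0.843 -0.538 -0.006] F [ 0.1 -0.4 -0.2]
t 18.47 q [-1.362  0.274  0.644  0.288 -0.32   1.915 -1.586] pos [0.3182 0.4953 0.9697] lean deg 39.8 azim 57.9
x [0.417 0.646 0.64 ] y [ 0.843 -0.538 -0.006] F [-0.3  0.1  0.4]
```

```bash
python3 -m jog '[[-2,2,1.5,0],[-4,4,3,0],[-6.5,6,4.5,0],[-9,8.3,6,0],[-11.5,10.5,7.7,0],[-14,12.6,9.3,0],[-16.5,14.8,11,0],[-19,17,12.7,0],[-21.5,19.3,14.3,0],[-24,21.5,16,0],[-26.5,23.8,17.7,0],[-29,26,19.3,0],[-31,28,20.8,0],[-31.9,28.7,21.3,0],[-31.9,28.7,21.3,0]]'>/dev/null; python3 st.py
```

```text
t 19.72 q [-1.328 -0.325  0.713  1.702 -0.072  1.053 -1.132] pos [0.5007 0.2472 0.5963] lean deg 39.5 azim 57.7
x [0.423 0.645 0.636] y [ 0.84  -0.542 -0.008] F [-0.5 -0.4  0. ]
```

```bash
python3 -m jog '[[-3.5,1.8,0.3,0],[-7,3.6,0.6,0],[-10.5,5.4,0.9,0],[-14,7.2,1.2,0],[-17.5,9,1.5,0],[-21,10.8,1.8,0],[-24.5,12.6,2.1,0],[-28,14.4,2.4,0],[-31.5,16.2,2.7,0],[-35,18,3,0],[-38.5,19.8,3.3,0],[-42.2,21.8,3.6,0],[-42.2,21.8,3.6,0],[-42.2,21.8,3.6,0]]'>/dev/null; python3 st.py; python3 - <<'E'
from h import *
c=cam("top");pickle.dump(c,open("top4.pkl","wb"));s=cam("scene");pickle.dump(s,open("scene4.pkl","wb"))
save("v4",np.hstack([cv2.resize(c["pixels"][120:270,140:340],(400,300)),cv2.resize(s["pixels"][90:240,150:350],(400,300))]))
E
```

```text
t 20.88 q [-1.141 -0.337  1.454  2.087 -0.399  0.935 -0.029] pos [ 0.4839 -0.094   0.3296] lean deg 39.0 azim 55.1
x [0.422 0.652 0.63 ] y [ 0.832 -0.555  0.017] F [-0.8 -0.1  0.1]
```

View pics/v4.png

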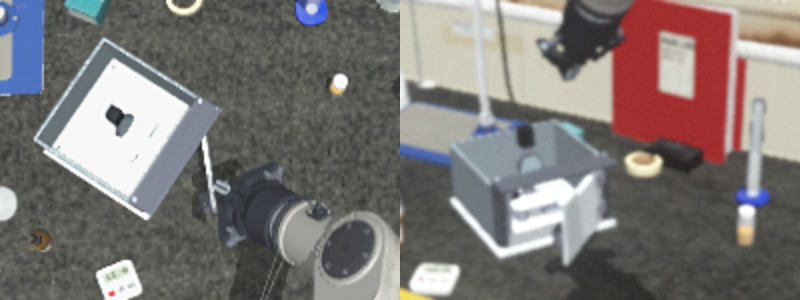

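The arm sits against its q2/q3 limits at this height; the finger is in front of the gate and the plate is standing well. Lower positions should ease the shoulder, so I go down and watch the lean.

```bash
python3 -m jog '[[-2.6,0.6,2.5,0],[-5.2,1.2,5.1,0],[-7.8,1.8,7.6,0],[-10.4,2.4,10.2,0],[-13,3,12.7,0],[-13,3,12.7,0],[-13,3,12.7,0]]'>/dev/null; python3 st.py
```

```text
t 21.57 q [-1.089 -0.336  1.453  2.301 -0.459  0.748  0.118] pos [ 0.4317 -0.075   0.2468] lean deg 38.1 azim 52.8
x [0.427 0.662 0.616] y [ 0.824 -0.566  0.037] F [ 0.2  0.7 -0.4]
```

```bash
cat > kin.py <<'E'
import numpy as np
from scipy.optimize import least_squares
from scipy.spatial.transform import Rotation as Ro
D=[([1.021,.477,.022,1.555,-.011,1.109,-.083],[.289,-.61,.231],None),
([.5613,.3896,.025,1.7645,-.0101,.9878,-.9829],[.4678,-.3818,.2013],None),
([.5539,.3092,.0303,1.6637,-.01,1.1723,-.9837],[.4679,-.3793,.2916],None),
([.0288,.3725,-.3423,1.5859,.1319,1.2081,-.9081],[.621,.0799,.2922],None),
([.425,.094,-.203,1.838,.021,1.211,-.357],[.459,-.1746,.3325],None),
([-.63,.369,-.714,1.066,.244,1.776,-1.82],[.3492,.5244,.5585],None),
([-1.731,.245,.913,.901,-.233,1.915,-1.512],[.3041,.4923,.7256],([.53,.832,.163],[.844,-.537,0])),
([-1.664,.153,.705,.891,-.113,1.915,-1.596],[.2929,.4691,.757],([.528,.822,.213],[.842,-.54,-.002])),
([-1.26,.443,.415,.499,-.217,1.914,-1.586],[.3752,.5952,.7559],([.516,.802,.301],[.841,-.541,-.003])),
([-1.317,.348,.498,.444,-.233,1.915,-1.586],[.3489,.5519,.8492],([.485,.753,.444],[.842,-.539,-.004])),
([-1.362,.274,.644,.288,-.32,1.915,-1.586],[.3182,.4953,.9697],([.417,.646,.64],[.843,-.538,-.006])),
([-1.328,-.325,.713,1.702,-.072,1.053,-1.132],[.5007,.2472,.5963],([.423,.645,.636],[.84,-.542,-.008])),
([-1.141,-.337,1.454,2.087,-.399,.935,-.029],[.4839,-.094,.3296],([.422,.652,.63],[.832,-.555,.017])),
([-1.089,-.336,1.453,2.301,-.459,.748,.118],[.4317,-.075,.2468],([.427,.662,.616],[.824,-.566,.037]))]
yaws=[25.3,0,0,57.4,57.3,57.8]
Q=np.array([d[0] for d in D]);X=np.array([d[1] for d in D])
RT=[]
for i,d in enumerate(D):
    if d[2] is None:
        a=np.radians(yaws[i]);x=np.array([np.cos(a),np.sin(a),0]);y=np.array([np.sin(a),-np.cos(a),0])
    else: x,y=map(np.array,d[2])
    RT.append(np.c_[x,y,np.cross(x,y)])
RT=np.array(RT)
lo=np.array([-2.96,-.34,-1.41,.24,-1.37,.17,-2.96]);hi=np.array([2.96,2.1,1.46,2.44,4.51,1.92,2.96])
def chain(q,s,o):
    R=np.eye(3);L=[R]
    for i in range(7):
        R=R@Ro.from_euler("zyzyzyz"[i],s[i]*q[i]+o[i]).as_matrix();L.append(R)
    return L
E
python3 - <<'E'
from kin import *
import itertools
best=[]
for s in itertools.product([1,-1],repeat=3):
    for s7 in(1,-1):
        S=[-1,1,s[0],1,s[1],1,s7]
        f=lambda o:np.concatenate([(chain(q,S,[o[0],0,o[1],0,o[2],0,o[3]])[-1]-r).ravel() for q,r in zip(Q,RT)])
        for o70 in(0,1.57,3.14,-1.57):
            r=least_squares(f,[0,0,0,o70]);best.append((r.cost,S,r.x))
best.sort(key=lambda b:b[0])
for b in best[:3]: print(round(b[0],4),b[1],b[2].round(3))
c,S,o=best[0];O=[o[0],0,o[1],0,o[2],0,o[3]]
A=[];
for q in Q: A.append(np.hstack(chain(q,S,O)))
A=np.vstack(A); k,res,rk,_=np.linalg.lstsq(A,X.ravel(),rcond=1e-6)
print(rk,k.reshape(-1,3).round(3)); print("resid mm",(1000*(A@k-X.ravel())).reshape(-1,3).round(1).tolist())
np.savez("kin.npz",S=S,O=O,k=k)
E
```

```text
0.0001 [-1, 1, -1, 1, -1, 1, -1] [ 1.00e-03 -1.00e-03  0.00e+00  1.57e+00]
0.0001 [-1, 1, -1, 1, -1, 1, -1] [ 1.00e-03 -1.00e-03  0.00e+00  1.57e+00]
0.0001 [-1, 1, -1, 1, -1, 1, -1] [ 1.00e-03 -1.00e-03  0.00e+00  1.57e+00]
17 [[ 0.    -0.     0.144]
 [-0.001 -0.015  0.144]
 [ 0.001 -0.015  0.271]
 [-0.    -0.015  0.271]
 [-0.    -0.015  0.236]
 [ 0.    -0.001  0.236]
 [-0.    -0.001  0.163]
 [ 0.    -0.     0.163]]
resid mm [[-0.1, -0.2, 0.3], [0.0, 0.0, -0.1], [0.1, 0.0, -0.2], [-0.0, 0.1, -0.1], [0.0, 0.1, 0.1], [-0.1, -0.0, -0.1], [-0.2, 0.2, -0.1], [0.3, -0.2, 0.1], [0.0, -0.2, 0.5], [0.3, -0.0, -0.4], [-0.1, 0.2, -0.0], [-0.2, -0.0, 0.1], [0.0, -0.2, -0.1], [-0.0, 0.2, 0.0]]
```

```bash
cat >> kin.py <<'E'
try:
    z=np.load("kin.npz");S,O,k=z["S"],z["O"],z["k"].reshape(-1,3)
except Exception: pass
def fk(q):
    L=chain(q,S,O);return sum(a@b for a,b in zip(L,k)),L[-1]
G0=np.array([.6168,.0742]);ga=np.radians(57.7);GR=np.array([[np.cos(ga),-np.sin(ga)],[np.sin(ga),np.cos(ga)]])
def g2w(x,y,z): return np.r_[G0+GR@[x,y],z]
def zdir(lean,az=57.7):
    l,a=np.radians([lean,az]);return np.array([np.sin(l)*np.cos(a),np.sin(l)*np.sin(a),-np.cos(l)])
E
python3 - <<'E'
from kin import *
rng=np.random.default_rng(0)
for name,T in(("pre",g2w(-.225,-.018,.063)),("preup",g2w(-.225,-.018,.2)),("shut",g2w(-.108,.037,.063))):
  for lean in(25,32,40):
    sol=[];z=zdir(lean)
    for _ in range(60):
        f=lambda q:(lambda p,R:np.r_[p-T,.3*(R[:,2]-z)])(*fk(q))
        r=least_squares(f,rng.uniform(lo,hi)*.95,bounds=(lo,hi))
        if np.abs(r.fun).max()<5e-4: sol.append(r.x)
    sol=np.array(sol)
    print(name,T.round(3),lean,len(sol)); 
    if len(sol): print("min",sol[:,:6].min(0).round(2),"max",sol[:,:6].max(0).round(2)); print(sol[np.argsort(sol[:,2])][::max(1,len(sol)//5),:6].round(2).tolist())
E
```

```text
Traceback (most recent call last):
ValueError: Initial guess is outside of provided bounds
```

```bash
cat > ik.py <<'E'
from kin import *
rng=np.random.default_rng(0)
for name,T in(("pre",g2w(-.225,-.018,.063)),("preup",g2w(-.225,-.018,.2)),("shut",g2w(-.108,.037,.063))):
  for lean in(25,32,40):
    sol=[];z=zdir(lean)
    for _ in range(60):
        f=lambda q:(lambda p,R:np.r_[p-T,.3*(R[:,2]-z)])(*fk(q))
        r=least_squares(f,rng.uniform(lo,hi),bounds=(lo,hi))
        if np.abs(r.fun).max()<5e-4: sol.append(r.x)
    sol=np.array(sol)
    print(name,T.round(3),lean,len(sol)); 
    if len(sol): print("min",sol[:,:6].min(0).round(2),"max",sol[:,:6].max(0).round(2)); print(sol[np.argsort(sol[:,2])][::max(1,len(sol)//5),:6].round(2).tolist())
E
python3 ik.py
```

```text
pre [ 0.512 -0.126  0.063] 25 44
min [-0.37  0.49 -1.4   2.06 -1.35  0.5 ] max [1.36 1.05 1.03 2.16 0.91 1.14]
[[1.36, 1.05, -1.4, 2.06, 0.91, 0.81], [1.25, 0.82, -1.15, 2.06, 0.56, 0.61], [1.13, 0.7, -0.96, 2.07, 0.26, 0.53], [0.69, 0.52, -0.38, 2.09, -0.5, 0.53], [0.54, 0.5, -0.2, 2.1, -0.66, 0.57], [-0.04, 0.55, 0.54, 2.14, -1.11, 0.81]]
pre [ 0.512 -0.126  0.063] 32 37
min [-0.14  0.52 -1.36  2.06 -1.33  0.48] max [1.41 1.06 0.78 2.15 0.79 1.07]
[[1.41, 1.06, -1.36, 2.06, 0.79, 0.7], [1.32, 0.87, -1.16, 2.07, 0.45, 0.55], [1.13, 0.7, -0.87, 2.08, -0.09, 0.48], [0.88, 0.58, -0.53, 2.09, -0.56, 0.53], [0.56, 0.53, -0.13, 2.11, -0.9, 0.64], [0.11, 0.57, 0.43, 2.14, -1.19, 0.86]]
pre [ 0.512 -0.126  0.063] 40 36
min [ 0.09  0.58 -1.39  2.06 -1.35  0.48] max [1.49 1.17 0.55 2.15 0.76 1.07]
[[1.49, 1.17, -1.39, 2.06, 0.76, 0.68], [1.44, 1.03, -1.26, 2.07, 0.5, 0.57], [1.08, 0.69, -0.7, 2.08, -0.57, 0.53], [0.78, 0.6, -0.31, 2.1, -0.94, 0.67], [0.64, 0.58, -0.14, 2.11, -1.05, 0.73], [0.09, 0.66, 0.55, 2.15, -1.35, 1.07]]
preup [ 0.512 -0.126  0.2  ] 25 32
min [-0.39  0.27 -1.41  1.97 -0
[... 1302 characters left out ...]
21, -1.23, 0.69]]
shut [0.528 0.003 0.063] 32 36
min [-0.09  0.48 -1.41  2.16 -1.34  0.3 ] max [1.2  1.07 0.33 2.23 1.06 0.7 ]
[[1.2, 1.07, -1.41, 2.16, 1.06, 0.63], [1.16, 0.94, -1.29, 2.16, 0.89, 0.5], [1.0, 0.73, -1.03, 2.16, 0.29, 0.32], [0.75, 0.58, -0.68, 2.18, -0.54, 0.32], [0.42, 0.5, -0.29, 2.2, -1.02, 0.45], [-0.09, 0.51, 0.33, 2.23, -1.34, 0.7]]
shut [0.528 0.003 0.063] 40 51
min [-0.64  0.53 -1.4   2.18 -1.37  0.27] max [1.28 1.35 1.42 2.28 4.51 1.92]
[[1.28, 1.14, -1.4, 2.18, 1.04, 0.53], [1.19, 0.93, -1.2, 2.18, 0.59, 0.32], [0.83, 0.63, -0.69, 2.2, -0.93, 0.35], [0.39, 0.54, -0.15, 2.22, -1.35, 0.6], [-0.61, 1.17, 1.29, 2.28, 4.51, 1.72], [-0.64, 1.35, 1.42, 2.28, 4.44, 1.92]]
```

```bash
cat > sim.py <<'E'
from kin import *
LO=lo+.005;HI=hi-.005
def err(q,p,R,w=1.):
    a,b=fk(q);return np.r_[p-a,w*Ro.from_matrix(R@b.T).as_rotvec()]
def jac(q):
    e=1e-5;J=np.zeros((6,7));p0,R0=fk(q)
    for i in range(7):
        d=q.copy();d[i]+=e;p,R=fk(d);J[:,i]=np.r_[(p-p0)/e,Ro.from_matrix(R@R0.T).as_rotvec()/e]
    return J
VM=.7*np.array([2.39,2.39,3.14,3.14,3.14,3.14,3.14])/12
def row(q,p,R,lam=.05,bias=0,home=None,it=12):
    q0=q.copy()
    for _ in range(it):
        J=jac(q);e=err(q,p,R)
        K=J.T@np.linalg.inv(J@J.T+lam**2*np.eye(6));dq=K@e
        if bias: dq+=bias*(np.eye(7)-K@J)@(home-q)
        q=np.clip(q+dq,LO,HI)
    d=q-q0;s=np.max(np.abs(d)/VM)
    return q0+d/max(1,s)
def call(q,rows,**kw):
    p0,R0=fk(q);p,R=p0,R0
    for r in rows:
        pt=p0+R0@np.array(r[:3])/100;Rt=R0@Ro.from_euler("z",r[3]).as_matrix()
        p1,R1=fk(q);d=pt-p1;n=np.linalg.norm(d);pt=p1+d*min(1,.0417/max(n,1e-9))
        v=Ro.from_matrix(Rt@R1.T).as_rotvec();n=np.linalg.norm(v);Rt=Ro.from_rotvec(v*min(1,.125/max(n,1e-9))).as_matrix()@R1
        q=row(q,pt,Rt,**kw)
    return q
E
cat > val.py <<'E'
from sim import *
def lin(x,y,z,n): return [[x*i/n,y*i/n,z*i/n,0] for i in range(1,n+1)]+[[x,y,z,0]]*2
H=Q[0]
tests=[(5-1,[[3,-1,-1,0],[6.5,-2.5,-2,0],[10,-4.5,-3,0],[13.5,-6.5,-4,0],[17,-8,-5,0],[20.5,-9.7,-6,0],[24,-11.5,-7,0],[27,-14,-7,0],[29,-17,-7,0],[31.5,-20,-7,0],[33.5,-23,-7,0],[36,-26,-7,0],[38.5,-29,-7,0],[40.5,-32,-7,0],[43,-35,-7,0],[45.5,-38,-7,0],[48,-41,-7,0],[50.5,-44,-7,0],[52.7,-46.5,-7,0],[52.7,-46.5,-7,0]]+lin(52.7,-46.5,-22,1)*3,5),
(10,lin(-31.9,28.7,21.3,13),11),(11,lin(-42.2,21.8,3.6,12),12),(12,lin(-13,3,12.7,5),13)]
for kw in(dict(lam=.01),dict(lam=.05),dict(lam=.05,bias=.05,home=H),dict(lam=.05,bias=.05,home=(lo+hi)/2),dict(lam=.2)):
    print({a:b for a,b in kw.items() if a!="home"})
    for i,r,j in tests:
        q=call(Q[i].copy(),r,**kw);print("  sim",q.round(2),"real",Q[j].round(2))
E
python3 val.py
```

```text
{'lam': 0.01}
  sim [-0.62  0.37 -0.71  1.08  0.24  1.77 -1.82] real [-0.63  0.37 -0.71  1.07  0.24  1.78 -1.82]
  sim [-1.36 -0.34  0.72  1.7  -0.05  1.05 -1.15] real [-1.33 -0.32  0.71  1.7  -0.07  1.05 -1.13]
  sim [-1.36 -0.34  1.46  2.08 -0.34  0.86 -0.15] real [-1.14 -0.34  1.45  2.09 -0.4   0.94 -0.03]
  sim [-1.53 -0.34  1.46  2.29 -0.3   0.56 -0.09] real [-1.09 -0.34  1.45  2.3  -0.46  0.75  0.12]
{'lam': 0.05}
  sim [-0.62  0.37 -0.71  1.08  0.24  1.77 -1.82] real [-0.63  0.37 -0.71  1.07  0.24  1.78 -1.82]
  sim [-1.36 -0.34  0.72  1.7  -0.05  1.05 -1.15] real [-1.33 -0.32  0.71  1.7  -0.07  1.05 -1.13]
  sim [-1.35 -0.34  1.46  2.08 -0.34  0.87 -0.14] real [-1.14 -0.34  1.45  2.09 -0.4   0.94 -0.03]
  sim [-1.5  -0.34  1.46  2.3  -0.33  0.57 -0.08] real [-1.09 -0.34  1.45  2.3  -0.46  0.75  0.12]
{'lam': 0.05, 'bias': 0.05}
  sim [-0.74  0.34 -0.51  1.09  0.17  1.75 -1.77] real [-0.63  0.37 -0.71  1.07  0.24  1.78 -1.82]
  sim [ 0.4  -0.16 -0.71  1.46 -0.55  1.26 -0.87] real [-1.33 -0.32  0.71  1.7  -0.07  1.05 -1.13]
  sim [ 0.54 -0.07 -0.35  1.92 -0.74  1.13 -0.11] real
[... 276 characters left out ...]
 [-0.29 -0.15 -0.05  1.66 -0.47  1.1  -0.81] real [-1.33 -0.32  0.71  1.7  -0.07  1.05 -1.13]
  sim [ 0.41  0.18  0.09  1.97 -0.81  1.11  0.35] real [-1.14 -0.34  1.45  2.09 -0.4   0.94 -0.03]
  sim [-1.53 -0.34  1.46  2.25  0.19  0.6  -0.36] real [-1.09 -0.34  1.45  2.3  -0.46  0.75  0.12]
{'lam': 0.2}
  sim [-0.62  0.37 -0.71  1.08  0.24  1.77 -1.82] real [-0.63  0.37 -0.71  1.07  0.24  1.78 -1.82]
  sim [-1.37 -0.34  0.73  1.7  -0.04  1.05 -1.16] real [-1.33 -0.32  0.71  1.7  -0.07  1.05 -1.13]
  sim [-1.25 -0.34  1.46  2.08 -0.36  0.92 -0.08] real [-1.14 -0.34  1.45  2.09 -0.4   0.94 -0.03]
  sim [-1.27 -0.34  1.46  2.31 -0.43  0.67  0.03] real [-1.09 -0.34  1.45  2.3  -0.46  0.75  0.12]
```

```bash
nproc; cat > fast.py <<'E'
from kin import *
import numpy as np
LO=lo+.005;HI=hi-.005;Sa=np.array(S,float);Oa=np.array(O,float)
def fkj(q):
    a=Sa*q+Oa;c,s=np.cos(a),np.sin(a);R=np.eye(3);p=k[0].copy();ax=np.empty((7,3));pts=np.empty((7,3))
    for i in range(7):
        if i%2==0: ax[i]=R[:,2]*Sa[i];pts[i]=p;R=np.c_[c[i]*R[:,0]+s[i]*R[:,1],c[i]*R[:,1]-s[i]*R[:,0],R[:,2]]
        else: ax[i]=R[:,1]*Sa[i];pts[i]=p;R=np.c_[c[i]*R[:,0]-s[i]*R[:,2],R[:,1],c[i]*R[:,2]+s[i]*R[:,0]]
        p=p+R@k[i+1]
    return p,R,np.vstack([np.cross(ax,p-pts).T,ax.T]),pts
VM=.7*np.array([2.39,2.39,3.14,3.14,3.14,3.14,3.14])/12
def rv(E):
    v=.5*np.array([E[2,1]-E[1,2],E[0,2]-E[2,0],E[1,0]-E[0,1]]);return v
def row(q,p,R,lam=.2,it=8):
    q0=q
    for _ in range(it):
        a,b,J,_p=fkj(q);e=np.r_[p-a,rv(R@b.T)]
        if np.abs(e).max()<2e-4: break
        q=np.clip(q+J.T@np.linalg.solve(J@J.T+lam**2*np.eye(6),e),LO,HI)
    d=q-q0;return q0+d/max(1,np.max(np.abs(d)/VM))
def goto(q,T,n,spin=0,hold=3,track=None):
    """one call: straight to world T in n rows"""
    p0,R0,_,_=fkj(q);T=np.asarray(T)
    for i in range(1,n+hold+1):
        f=min(1,i/n);a=spin*f;Rs=np.array([[np.cos(a),-np.sin(a),0],[np.sin(a),np.cos(a),0],[0,0,1]])
        q=row(q,p0+(T-p0)*f,R0@Rs)
        if track is not None: track.append(q)
    return q
def lean(q):
    z=fkj(q)[1][:,2];return np.degrees(np.arccos(-z[2])),np.degrees(np.arctan2(z[1],z[0]))
E
cat > plan.py <<'E'
from fast import *
from multiprocessing import Pool
import time
q0=np.array([-1.089,-.336,1.453,2.301,-.459,.748,.118]);PRE=g2w(-.225,-.018,.15);P2=g2w(-.225,-.018,.065);SH=g2w(-.108,.037,.065)
def nrows(a,b): return max(2,int(np.ceil(np.linalg.norm(b-a)/.033)))
def run(seed):
    rng=np.random.default_rng(seed);best=[]
    t=time.time()
    while time.time()-t<80:
        W=[np.array([rng.uniform(.3,.62),rng.uniform(-.5,.6),rng.uniform(.3,.9)]) for _ in range(rng.integers(1,4))]
        q=q0;n=0;tr=[];ok=True
        for w in W+[PRE]:
            p=fkj(q)[0];m=nrows(p,w);n+=m+3;q=goto(q,w,m,track=tr)
        if n>110: continue
        l,a=lean(q);e=np.linalg.norm(fkj(q)[0]-PRE)
        if e>.05 or l<30 or l>46 or abs(a-57.7)>15: 
            best.append((10+e,0,W,l,a,q));best=sorted(best,key=lambda b:b[0])[:2];continue
        for w in(PRE,P2,SH): q=goto(q,w,nrows(fkj(q)[0],w),track=tr)
        l,a=lean(q);e2=np.linalg.norm(fkj(q)[0]-SH)
        best.append((e+e2+abs(l-40)/200+abs(a-57.7)/300+n/2000,n,W,l,a,q));best=sorted(best,key=lambda b:b[0])[:2]
    return best
if __name__=="__main__":
    with Pool(8) as P: B=sorted(sum(P.map(run,range(8)),[]),key=lambda b:b[0])[:5]
    for b in B: print(round(b[0],3),b[1],[w.round(3).tolist() for w in b[2]],np.round(b[3:5],1),b[5].round(2))
E
python3 plan.py
```

```text
4
0.036 29 [[0.326, -0.004, 0.548]] [36.6 58.9] [ 0.25  0.51 -0.02  2.21 -1.29  0.62  0.78]
0.037 35 [[0.35, 0.042, 0.644]] [36.6 57. ] [ 0.19  0.5   0.04  2.23 -1.35  0.63  0.84]
0.037 20 [[0.312, -0.016, 0.318]] [35.5 57.5] [ 0.07  0.5   0.19  2.24 -1.37  0.68  0.86]
0.038 21 [[0.329, 0.039, 0.314]] [35.5 57.1] [ 0.09  0.5   0.16  2.24 -1.37  0.67  0.86]
0.039 49 [[0.301, 0.005, 0.705], [0.364, -0.299, 0.518]] [37.3 57.3] [ 0.23  0.51  0.01  2.23 -1.35  0.63  0.85]
```

The fitted kinematics reproduce the arm's behaviour well. The plan is to retreat up and back to (0.326,-0.004,0.548), which lets the joints unwind, and then come down in front of the gate.

```bash
python3 -m jog '[[1.9,-1.2,-2.4,0],[3.7,-2.3,-4.8,0],[5.6,-3.5,-7.2,0],[7.5,-4.6,-9.7,0],[9.4,-5.8,-12.1,0],[11.2,-7,-14.5,0],[13.1,-8.1,-16.9,0],[15,-9.3,-19.3,0],[16.9,-10.5,-21.7,0],[18.7,-11.6,-24.1,0],[18.7,-11.6,-24.1,0],[18.7,-11.6,-24.1,0],[18.7,-11.6,-24.1,0]]'>/dev/null; python3 st.py
cat > to.py <<'E'
import sys
from fast import *
from station import bot
q=np.array(bot.get_obs()["q"]);p,R,_,_=fkj(q)
a=eval(sys.argv[1]);T=g2w(*a[1:]) if a[0]=="g" else np.array(a[1:])
sp=float(sys.argv[2]) if len(sys.argv)>2 else 0
d=R.T@(T-p)*100;n=max(2,int(np.ceil(np.linalg.norm(d)/3.3)))
print("now",p.round(4),"guard mm",(1000*(GR.T@(p[:2]-G0))).round(1),"lean",np.round(lean(q),1),"-> T",T.round(4),"shift cm",d.round(2),"rows",n)
q2=goto(q,T,n,sp);print("sim end q",q2.round(2),fkj(q2)[0].round(4),"lean",np.round(lean(q2),1))
E
python3 to.py '("g",-.225,-.018,.15)'
```

```text
t 22.65 q [ 0.73  -0.336 -0.171  1.995 -0.726  1.45   0.059] pos [ 0.3471 -0.025   0.4991] lean deg 38.2 azim 52.7
x [0.426 0.662 0.617] y [ 0.823 -0.566  0.038] F [-0.3  0.4  0.8]
now [ 0.3473 -0.0248  0.4987] guard mm [-227.7  174.9] lean [38.2 52.7] -> T [ 0.5118 -0.1256  0.15  ] shift cm [-21.2   17.9   28.61] rows 13
sim end q [ 0.69  0.39 -0.22  2.12 -0.91  0.75  0.62] [ 0.5119 -0.1257  0.1502] lean [38.2 52.7]
```

```bash
python3 -m jog '[[-1.6,1.4,2.2,0],[-3.3,2.8,4.4,0],[-4.9,4.1,6.6,0],[-6.5,5.5,8.8,0],[-8.2,6.9,11,0],[-9.8,8.3,13.2,0],[-11.4,9.6,15.4,0],[-13,11,17.6,0],[-14.7,12.4,19.8,0],[-16.3,13.8,22,0],[-17.9,15.1,24.2,0],[-19.6,16.5,26.4,0],[-21.2,17.9,28.6,0],[-21.2,17.9,28.6,0],[-21.2,17.9,28.6,0]]'>/dev/null; python3 st.py; python3 to.py '("g",-.225,-.018,.063)'
python3 - <<'E'
from h import *
a=np.radians(57.7);R=np.array([[np.cos(a),-np.sin(a)],[np.sin(a),np.cos(a)]])
for n in("top","scene"):
    c=cam(n);pickle.dump(c,open(n+"5.pkl","wb"));P=cloud(c);L=(P[...,:2]-[.6168,.0742])@R;I=c["pixels"].astype(int)
    # gate top edge: bright thin strip at z~.117
    t=(L[...,0]<-.115)&(L[...,0]>-.27)&(abs(L[...,1])<.12)&(P[...,2]>.105)&(P[...,2]<.1215)&(I.min(-1)>130); e=L[t]
    if t.sum()>6:
        ln=cv2.fitLine((e*1000).astype(np.float32),cv2.DIST_HUBER,0,.01,.01).ravel(); print(n,t.sum(),"gate ang",np.arctan2(abs(ln[0]),abs(ln[1])),ln.round(2),e.min(0).round(3),e.max(0).round(3))
E
```

```text
t 23.9 q [ 0.685  0.395 -0.213  2.119 -0.92   0.755  0.63 ] pos [ 0.5115 -0.126   0.1487] lean deg 38.3 azim 52.9
x [0.428 0.66  0.618] y [ 0.823 -0.567  0.035] F [ 0.2 -0.1  0.4]
now [ 0.5109 -0.1253  0.148 ] guard mm [-225.3  -17.1] lean [38.2 52.9] -> T [ 0.5118 -0.1256  0.063 ] shift cm [-5.23 -0.21  6.7 ] rows 3
sim end q [ 0.73  0.56 -0.27  2.14 -1.03  0.61  0.83] [ 0.5119 -0.1257  0.0632] lean [38.2 52.9]
top 81 gate ang 0.7274904 [   0.66   -0.75 -169.15   -8.76] [-0.205 -0.053] [-0.116  0.033]
scene 76 gate ang 0.72429997 [   0.66   -0.75 -178.71   -2.01] [-0.211 -0.041] [-0.143  0.036]
```

```bash
python3 -m jog '[[-1.7,-0.1,2.2,0],[-3.5,-0.2,4.5,0],[-5.2,-0.2,6.7,0],[-5.2,-0.2,6.7,0],[-5.2,-0.2,6.7,0]]'; python3 to.py '("g",-.18,.002,.063)'; python3 to.py '("g",-.108,.034,.063)'
```

```text
t: 24.42
eef_pos: [0.5125, -0.1268, 0.066]
tool_rot: [-0.136, 0.834, 0.445, 0.298]
contact_force: [0.4, -0.3, 0.2]
gripper_width: -0.006
grasp_force: 0.0
now [ 0.5116 -0.1259  0.0653] guard mm [-225.4  -18. ] lean [38.2 52.6] -> T [ 0.5189 -0.0769  0.063 ] shift cm [ 3.41 -2.19  2.86] rows 2
sim end q [ 0.68  0.55 -0.33  2.19 -1.12  0.53  0.83] [ 0.519  -0.077   0.0632] lean [38.2 52.6]
now [ 0.5116 -0.1259  0.0653] guard mm [-225.4  -18. ] lean [38.2 52.6] -> T [0.5304 0.0011 0.063 ] shift cm [ 9.05 -5.67  7.13] rows 4
sim end q [ 0.61  0.54 -0.45  2.24 -1.27  0.4   0.85] [0.5305 0.001  0.0632] lean [38.2 52.6]
```

```bash
python3 -m jog '[[0.5,-0.3,0.4,0],[0.9,-0.6,0.7,0],[1.3,-0.8,1.0,0],[1.7,-1.1,1.3,0],[2.0,-1.3,1.6,0],[2.4,-1.5,1.9,0],[2.8,-1.8,2.2,0],[3.1,-2.0,2.5,0],[3.5,-2.2,2.8,0],[3.8,-2.4,3.0,0],[4.1,-2.6,3.2,0],[4.5,-2.8,3.5,0],[4.5,-2.8,3.5,0]]'; python3 st.py; python3 - <<'E'
from h import *
c=cam("scene");t=cam("top");save("v6",np.hstack([cv2.resize(t["pixels"][140:240,170:303],(400,300)),cv2.resize(c["pixels"][130:230,170:303],(400,300))]))
E
```

```text
t: 25.5
eef_pos: [0.5219, -0.0629, 0.0642]
tool_rot: [-0.136, 0.833, 0.445, 0.298]
contact_force: [-0.1, 0.2, 0.1]
gripper_width: 0.004
grasp_force: 0.0
t 25.5 q [ 0.668  0.545 -0.353  2.2   -1.143  0.509  0.835] pos [ 0.5219 -0.0629  0.0642] lean deg 38.2 azim 52.7
x [0.426 0.661 0.618] y [ 0.824 -0.566  0.038] F [-0.1  0.2  0.1]
```

View pics/v6.png

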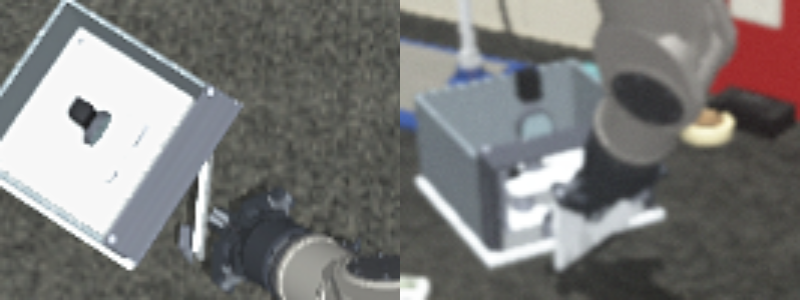

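The finger is at the gate, with the body clear of the hood. Continuing slowly.

```bash
python3 -m jog '[[0.25,-0.15,0.2,0],[0.5,-0.3,0.4,0],[0.75,-0.45,0.6,0],[1.0,-0.6,0.8,0],[1.25,-0.75,1.0,0],[1.5,-0.9,1.2,0],[1.7,-1.05,1.35,0],[1.9,-1.2,1.5,0],[2.1,-1.3,1.65,0],[2.3,-1.4,1.8,0],[2.5,-1.55,1.95,0],[2.5,-1.55,1.95,0]]'; python3 - <<'E'
from h import *
a=np.radians(57.7);R=np.array([[np.cos(a),-np.sin(a)],[np.sin(a),np.cos(a)]])
for n in("top","scene"):
    c=cam(n);P=cloud(c);L=(P[...,:2]-[.6168,.0742])@R;I=c["pixels"].astype(int)
    t=(L[...,0]<-.115)&(L[...,0]>-.27)&(abs(L[...,1])<.12)&(P[...,2]>.105)&(P[...,2]<.1215)&(I.min(-1)>130); e=L[t]
    if t.sum()>6:
        ln=cv2.fitLine((e*1000).astype(np.float32),cv2.DIST_HUBER,0,.01,.01).ravel(); print(n,t.sum(),"gate ang",np.arctan2(abs(ln[0]),abs(ln[1])),e.min(0).round(3),e.max(0).round(3))
E
python3 to.py '("g",-.108,.034,.063)'
```

```text
t: 26.6
eef_pos: [0.527, -0.0286, 0.0637]
tool_rot: [-0.136, 0.833, 0.445, 0.298]
contact_force: [0.4, -0.4, -0.1]
gripper_width: -0.0
grasp_force: 0.0
top 10 gate ang 0.06881698 [-0.136  0.045] [-0.131  0.068]
scene 21 gate ang 0.72518015 [-0.195 -0.027] [-0.122  0.085]
now [ 0.5259 -0.0283  0.0629] guard mm [-135.2   22. ] lean [38.2 52.6] -> T [0.5304 0.0011 0.063 ] shift cm [ 2.14 -1.3   1.6 ] rows 2
sim end q [ 0.61  0.54 -0.45  2.24 -1.27  0.4   0.85] [0.5305 0.001  0.0632] lean [38.2 52.6]
```

```bash
python3 -m jog '[[0.1,-0.06,0.08,0],[0.2,-0.12,0.15,0],[0.3,-0.18,0.23,0],[0.37,-0.22,0.28,0],[0.44,-0.26,0.33,0],[0.51,-0.3,0.38,0]]'
python3 -m jog '[[0.07,-0.04,0.05,0],[0.14,-0.08,0.1,0],[0.21,-0.12,0.15,0],[0.28,-0.16,0.2,0]]'
python3 -m jog '[[0.07,-0.04,0.05,0],[0.14,-0.08,0.1,0],[0.21,-0.12,0.15,0],[0.28,-0.16,0.2,0]]'
```

```text
t: 27.2
eef_pos: [0.5283, -0.0224, 0.0636]
tool_rot: [-0.136, 0.834, 0.445, 0.298]
contact_force: [0.1, 0.0, 0.5]
gripper_width: 0.002
grasp_force: 0.1
t: 27.53
eef_pos: [0.5289, -0.0186, 0.0637]
tool_rot: [-0.136, 0.834, 0.445, 0.298]
contact_force: [-0.4, -0.7, -0.4]
gripper_width: -0.001
grasp_force: 0.1
t: 27.87
eef_pos: [0.5296, -0.0155, 0.0637]
tool_rot: [-0.135, 0.834, 0.445, 0.298]
contact_force: [-1.9, -3.6, 1.9]
gripper_width: -0.0
grasp_force: 1.9
```

```bash
for i in 1; do python3 -m jog '[[0.06,-0.04,0.05,0],[0.12,-0.07,0.09,0]]'; done
python3 -m jog '[[0.06,-0.04,0.05,0],[0.12,-0.07,0.09,0]]'
python3 -m jog '[[0.06,-0.04,0.05,0],[0.12,-0.07,0.09,0]]'
```

```text
t: 28.03
eef_pos: [0.5298, -0.015, 0.0635]
tool_rot: [-0.135, 0.834, 0.444, 0.297]
contact_force: [-4.4, -6.9, 4.4]
gripper_width: -0.002
grasp_force: 3.9
t: 28.2
eef_pos: [0.5302, -0.0141, 0.0635]
tool_rot: [-0.134, 0.835, 0.444, 0.297]
contact_force: [-4.6, -8.6, 4.8]
gripper_width: 0.004
grasp_force: 4.6
t: 28.37
eef_pos: [0.5307, -0.0131, 0.0635]
tool_rot: [-0.134, 0.835, 0.444, 0.297]
contact_force: [-4.1, -10.0, 5.7]
gripper_width: 0.001
grasp_force: 5.4
```

```bash
python3 -m jog '[[0.06,-0.04,0.05,0],[0.12,-0.07,0.09,0]]' | sed -n '1,2p;4p'
python3 -m jog '[[0.06,-0.04,0.05,0],[0.12,-0.07,0.09,0]]'| sed -n '1,2p;4p'
python3 -m jog '[[0.06,-0.04,0.05,0],[0.12,-0.07,0.09,0]]'| sed -n '1,2p;4p'
```

```text
t: 28.53
eef_pos: [0.5312, -0.012, 0.0635]
contact_force: [-4.1, -9.8, 6.7]
t: 28.7
eef_pos: [0.5317, -0.011, 0.0635]
contact_force: [-4.9, -10.6, 7.0]
t: 28.87
eef_pos: [0.5322, -0.01, 0.0635]
contact_force: [-4.3, -12.7, 5.3]
```

```bash
python3 -m jog '[[0.06,-0.04,0.05,0],[0.12,-0.07,0.09,0]]' | sed -n '1,2p;4p'
python3 -m jog '[[0.06,-0.04,0.05,0],[0.12,-0.07,0.09,0]]'| sed -n '1,2p;4p'
```

```text
t: 29.03
eef_pos: [0.5315, -0.0037, 0.064]
contact_force: [-0.4, 0.7, 0.6]
t: 29.2
eef_pos: [0.5316, -0.0024, 0.0637]
contact_force: [-3.8, -8.1, 6.5]
```

```bash
python3 -m jog '[[0.06,-0.04,0.05,0]]' | sed -n '1,2p;4p'
python3 -m jog '[[0.06,-0.04,0.05,0]]'| sed -n '1,2p;4p'
```

```text
t: 29.28
eef_pos: [0.5317, -0.0024, 0.0635]
contact_force: [-6.7, -9.7, 8.6]
t: 29.37
eef_pos: [0.5317, -0.0023, 0.0633]
contact_force: [-6.7, -10.0, 8.7]
```

Force dropped at 29.0 s (snap), then rose again without motion (stop). I let up slowly and check that the gate stays.

```bash
python3 -m jog '[[-0.1,0.06,-0.08,0],[-0.2,0.12,-0.15,0],[-0.3,0.2,-0.25,0],[-0.5,0.3,-0.4,0],[-0.9,0.5,-0.7,0],[-1.5,0.9,-1.2,0],[-2.3,1.4,-1.8,0],[-3.3,2.1,-2.6,0],[-4.5,2.8,-3.5,0],[-6,3.7,-4.7,0],[-8,5,-6.2,0],[-10,6.3,-8,0],[-10,6.3,-10,0],[-10,6.3,-12,0]]' | sed -n '1,2p;4p'
python3 -m jog '[[0,0,-3,0],[0,0,-6,0],[0,0,-10,0],[0,0,-14,0],[0,0,-14,0]]'| sed -n '1,2p;4p'
python3 - <<'E'
from m import *
ims=[]
for n in("top","scene"):
    c=cam(n);P=cloud(c);L=(P[...,:2]-[.6168,.0742])@GR if 0 else None; I=c["pixels"]
    a=np.radians(57.7);R=np.array([[np.cos(a),-np.sin(a)],[np.sin(a),np.cos(a)]]);L=(P[...,:2]-[.6168,.0742])@R
    t=(abs(L[...,0]+.1)<.04)&(abs(L[...,1])<.06)&(P[...,2]>.03)&(P[...,2]<.1)
    if t.sum()>20: k=np.polyfit(L[t][:,1],L[t][:,0],1);print(n,t.sum(),"gate slope (=-angle)",k.round(4))
    g=(abs(L[...,0]-.008)<.03)&(abs(L[...,1])<.03)&(P[...,2]>.158)&(P[...,2]<.18);q=np.c_[L[g],P[g][:,2]];print(n,"block",q.mean(0).round(4))
    ims.append(cv2.resize(I[125:245,120:280] if n=="top" else I[125:245,100:260],(400,300)))
save("end",np.hstack(ims))
E
```

```text
t: 30.53
eef_pos: [0.4949, -0.1641, 0.0985]
contact_force: [0.3, 0.4, -0.8]
t: 30.95
eef_pos: [0.4425, -0.2376, 0.2137]
contact_force: [1.1, -1.2, -0.5]
top block [ 0.0041 -0.0015  0.1652]
scene 620 gate slope (=-angle) [-0.0168 -0.1034]
scene block [0.0008 0.0013 0.1618]
```

View pics/end.png

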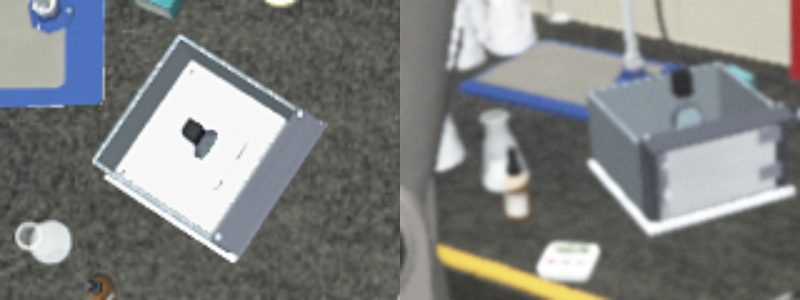

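The gate stays shut on its own at about 0.017 rad, the plate has not moved, and the glassware is standing. Handing in.

```bash
python3 -c "
from station import bot
print(bot.hand_in())"
```

```text
the job is handed in; nothing more can be done
None
```

The mirror plate is seated in the guard with its mirror facing the gate. The gate was pushed shut gently until the latch snapped in and it now stays shut by itself; I handed the job in at about 31 s, and no verdict was returned.

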